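# Load the inspection nest and hold the height probe on the marked stud

### The job

Stand the two loose studs in the two empty pockets of the inspection nest, so that the row of three is complete and every stud sits fully down. Then draw the spring probe out of its leaning holder and hold it upright with its tip on the middle of the top of the stud that the arrow points at, pressing gently so that the plunger is about half way in. Finish holding the probe there, without letting go, and leave the tweezers, the plate gauge and the oil bottle alone.

Things in the scene. Friction and masses are not known exactly. Their poses are not given: they have to be found in the camera images.
- nest: Fixed grey metal nest. Block 56 mm (own x) by 130 mm (own y), 13 mm high; origin under its middle, z up. Three round blind pockets, 18.6 mm wide, 8 mm deep (floor 5 mm above the table), in a row at own y = -36, 0, +36 mm, x = 0. On its -x side (robot's side) a ledge 29 mm wide, 6 mm high carries an arrow and two round screw heads, one before each pocket, none above 11 mm. Place and yaw vary.
- pocket_1 (a point): Centre of the floor of the nest's pocket at own y = -36 mm (5 mm above the table). Where a seated stud's origin lies.
- pocket_2 (a point): Centre of the floor of the middle pocket. It holds a stud from the start. Fixed tray jigs up to 170 mm high stand left and right of the nest, 80 mm or more from its pockets.
- pocket_3 (a point): Centre of the floor of the pocket at own y = +36 mm.
- pointer: Small dark steel arrow, 23 mm long, 18 mm wide, 5 mm high, fixed on the nest's ledge in front of one of the three pockets (which one varies); it points along its own +x at that pocket. Origin under its shaft, 43 mm from the pocket's axis.
- marked_pocket (a point): On the axis of the pocket that the arrow points at, 31 mm above the table: the middle of the top of a stud seated there.
- stud_1: Dark stud standing in the middle pocket from the start: round, 15.6 mm in diameter at its thick lower half, slimmer above (but solid to the touch at 15.6 mm over its full height), 26 mm high, 15 g. Origin at the centre of its underside, z up. Seated, its top is 31 mm above the table.
- stud_2: A like stud, standing loose near the front edge of the table, ahead of the robot or well to its right (swapped with stud_3 at random).
- stud_3: A like stud, standing loose at the other of these two places.
- holder: Fixed black probe holder: base 74 x 56 x 8 mm, origin under its middle. A tube 35 mm long, outer diameter 28 mm, bore 18.4 mm, leans 0.28 rad (16 degrees) from vertical, its top towards own -x; the centre of its mouth is at own x = 0, z = 80 mm. Two cheeks carry it, 38 mm over all in y, up to 67 mm high.
- probe: Spring height probe, about 0.13 kg, hanging by its shoulder in the leaning tube. Own z runs up its axis; origin at the barrel's lower end. Steel barrel 16 mm in diameter, z = 0 to 50 mm; grey round grip 26 mm in diameter, z = 50 to 110 mm (take it at about 85); domed top at 118 mm. The plunger stands out 18 mm below the origin. To free it, draw it 80 mm along its own axis.
- probe_tip (a point): The lowest point of the plunger's ball tip (ball 8 mm in diameter), on the probe's axis, 18 mm below the probe's origin when not pressed.
- plunger (a joint): How far the plunger is pushed into the probe, in m: 0 out, 0.010 fully in. Sprung: about 0.9 N to start, 3.9 N at full travel (300 N/m).
- tweezers: Bystander: steel tweezers 17 x 130 x 9 mm lying on the table; origin at the centre of its underside.
- gauge_plate: Bystander: steel plate gauge 50 x 90 x 11 mm lying right behind the nest; origin at the centre of its underside.
- oil_dropper: Bystander: amber oil bottle, 34 mm in diameter, 112 mm high, standing left behind the nest; origin at the centre of its underside.

How it is judged:
On the way, in this order (a step that is already met when the one before it is completed fails the run):
1. all three pockets hold a stud, fully down and released, while the probe is still in its holder (((distance between stud_1 and pocket_1 below 0.0035 m and angle between stud_1's own z axis and vertical below 0.12 rad) or (distance between stud_2 and pocket_1 below 0.0035 m and angle between stud_2's own z axis and vertical below 0.12 rad) or (distance between stud_3 and pocket_1 below 0.0035 m and angle between stud_3's own z axis and vertical below 0.12 rad)) and ((distance between stud_1 and pocket_2 below 0.0035 m and angle between stud_1's own z axis and vertical below 0.12 rad) or (distance between stud_2 and pocket_2 below 0.0035 m and angle between stud_2's own z axis and vertical below 0.12 rad) or (distance between stud_3 and pocket_2 below 0.0035 m and angle between stud_3's own z axis and vertical below 0.12 rad)) and ((distance between stud_1 and pocket_3 below 0.0035 m and angle between stud_1's own z axis and vertical below 0.12 rad) or (distance between stud_2 and pocket_3 below 0.0035 m and angle between stud_2's own z axis and vertical below 0.12 rad) or (distance between stud_3 and pocket_3 below 0.0035 m and angle between stud_3's own z axis and vertical below 0.12 rad)) and contact force between the fingers and stud_1 below 0.1 N and contact force between the fingers and stud_2 below 0.1 N and contact force between the fingers and stud_3 below 0.1 N and distance of probe from where it was at the start of the episode below 0.015 m), for 0.2 s.
2. the probe stands upright on the stud at the arrow with its plunger partly in (angle between probe's own z axis and vertical below 0.12 rad and horizontal distance between probe_tip and marked_pocket below 0.005 m and (contact force between probe and stud_1 above 0.3 N or contact force between probe and stud_2 above 0.3 N or contact force between probe and stud_3 above 0.3 N) and value of joint plunger between 0.002 and 0.0085 m), for 0.2 s.
At the end, for the whole second after the job is handed in: Every pocket holds a released stud, 3.5 mm from its floor centre at most, within 0.12 rad of upright. The probe is gripped, off holder and nest, at rest, within 0.12 rad of upright, its tip on the stud at the arrow within 5 mm of that pocket's axis, plunger 2 to 8.5 mm in (all of step 2 and ((distance between stud_1 and pocket_1 below 0.0035 m and angle between stud_1's own z axis and vertical below 0.12 rad) or (distance between stud_2 and pocket_1 below 0.0035 m and angle between stud_2's own z axis and vertical below 0.12 rad) or (distance between stud_3 and pocket_1 below 0.0035 m and angle between stud_3's own z axis and vertical below 0.12 rad)) and ((distance between stud_1 and pocket_2 below 0.0035 m and angle between stud_1's own z axis and vertical below 0.12 rad) or (distance between stud_2 and pocket_2 below 0.0035 m and angle between stud_2's own z axis and vertical below 0.12 rad) or (distance between stud_3 and pocket_2 below 0.0035 m and angle between stud_3's own z axis and vertical below 0.12 rad)) and ((distance between stud_1 and pocket_3 below 0.0035 m and angle between stud_1's own z axis and vertical below 0.12 rad) or (distance between stud_2 and pocket_3 below 0.0035 m and angle between stud_2's own z axis and vertical below 0.12 rad) or (distance between stud_3 and pocket_3 below 0.0035 m and angle between stud_3's own z axis and vertical below 0.12 rad)) and contact force between the fingers and stud_1 below 0.1 N and contact force between the fingers and stud_2 below 0.1 N and contact force between the fingers and stud_3 below 0.1 N and contact force between the fingers and probe above 1 N and contact force between probe and holder below 0.1 N and contact force between probe and nest below 0.1 N and linear speed of probe below 0.02 m/s); the arm keeps its last pose, push and grip.
It fails at once if a stud is pressed with the probe harder than 15 N (contact force between probe and stud_1 above 15 N or contact force between probe and stud_2 above 15 N or contact force between probe and stud_3 above 15 N).
It fails at once if the pair of tweezers is moved more than 30 mm (distance of tweezers from where it was at the start of the episode above 0.03 m).
It fails at once if the plate gauge is moved more than 30 mm (distance of gauge_plate from where it was at the start of the episode above 0.03 m).
It fails at once if the oil bottle is moved more than 30 mm (distance of oil_dropper from where it was at the start of the episode above 0.03 m).
It also fails if it takes over 72 s, if anything falls off the work surface, if the arm or the gripper's body presses on something with over 40 N, if the wrist force passes 120 N, or if a joint passes its speed limit or range.

### The arm

A 7-joint arm with a two-finger parallel gripper is mounted at the origin on a cart in front of the work surface, level with it; the furniture and walls round the work are solid. World frame = base frame: x ahead of the robot, y to its left, z up, the work surface at z = 0. Lengths are in m, angles in rad, forces in N, time in s.
With the tool pointing down it reaches from about 0.425 to 0.875 m from the base axis. Payload 4.7 kg.
Tool frame: the origin (TCP) lies midway between the tips of the shut fingers; the grasp point (between the pads) lies 19 mm behind it; z points along the fingers, y is the line along which they close (so a half turn about z gives the same grasp; the last joint's range is limited). The gripper opens to 87 mm and grips with 3 to 60 N. Pads are 19 mm wide; open, the fingers measure 117 mm over their backs; the gripper's body (75 mm by 190 mm) begins 51 mm behind the grasp point.
Start: joints at [1.335, 0.321, -0.07, 1.45, 0.023, 1.371, -0.057], TCP at [0.161, -0.63, 0.223] pointing down, gripper open.
Joint ranges: [-2.86, 2.86], [-0.3, 2.09], [-1.38, 1.24], [0.06, 2.45], [-1.56, 4.7], [0.09, 2.05], [-2.69, 2.69]. Speed limits (rad/s): [2.57, 2.57, 3.14, 3.14, 3.14, 3.14, 3.14].

### API

Orientations are given as a rotation vector (axis times angle).
In Python, from bench import ctrl gives the robot as it stands. The module is installed in compiled form; this text tells all that it offers.
- The arm moves only by the shell command python3 -m handwheel 'ROWS' [FORCE]. ROWS is JSON, a list of rows, each a list of 7 numbers: the finger opening in m, from 0 to 0.087, then the shift along the tool's x, y, z in m, then the turn, a rotation vector about the tool's x, y, z in degrees. A call has 1 to 12 rows; each row shifts and turns the commanded pose from where the row before left it, along the tool's axes as they then stand; what a row does not reach is not made up. A row lasts 1/8 s, in which the tool goes at most 62.5 mm and 10.7 degrees, less where a joint would pass 70% of its speed; a pose out of reach is approached as far as the arm can. A call is refused whole if a number of a shift passes 0.0625 or a number of a turn 10.7, either way. A call with a gripper value outside its range is refused whole. The fingers move at their own pace and stop on an object; FORCE is the grip in N (left out, the last holds). Time passes only in rows, so rows that do not move let the fingers close. It gives the time, the measured TCP pose, the force, the opening and the grip force at its end, in the units of the state.
- ctrl.get_state(): the state, without advancing time (a new reading comes with each control period).
- ctrl.get_image(name): name is "scene" or "side" or "wrist"; returns (picture, depth): 384x512x3 uint8, blue, green, red; 384x512 float32, m along the optical axis (not along the pixel's ray), 0 where there is no reading.
- ctrl.camera_info(name): a dict with "intrinsics" (3x3 intrinsics, pixels), "D" ([k1, k2, p1, p2, k3] as OpenCV has them; the pictures are not rectified), "R" (3x3) and "t" (3): a world point X has camera coordinates R X + t. Camera axes: x right, y down, z forward; pixel columns grow to the right and rows downward; lengths in m; the calibration is good to about 2 mm. A picture is of the moment at which its call begins: read the wrist's pose just before it. camera_info takes no time and is no camera call; for the wrist camera it gives the pose at the moment of the call.
- ctrl.close_job(): hands the job in; it is judged then, once.
The state is a dict: "time": time; "joint_positions": joint angles; "qd": joint speeds; "joint_torque": joint torques, N m; "position": TCP position; "tool_rot": TCP orientation; "ft_force": force on the tool from outside, world axes, zero at the start; "torque": the same for the moment, N m; "grip_width": opening from 0.0 (shut) to 1.0 (fully open); "grip_force": force on a finger pad.
Only numpy, scipy, OpenCV 4.12 (cv2) and the standard library are available. Lean on these libraries where they do the work, as an engineer would, in place of code of your own. Each camera call takes 0.05 s, during which the arm holds its last target. There are 200 camera calls.

## Working session

There is one attempt and no reset: what is moved stays moved. The work goes in short steps, Python scripts to look and compute and a shell command to move; the robot and the scene stay as the last step left them, time stands still between calls to the robot, and variables do not carry over. Pictures are saved under pics/ and viewed, at most 10 in all, crops included, and the job is handed in when it is done.

```bash
mkdir -p pics; cat > h.py <<'E'
import numpy as np, cv2, pickle
from bench import ctrl
from scipy.spatial.transform import Rotation as R
def grab(n):
    info=ctrl.camera_info(n); im,d=ctrl.get_image(n); return im,d,info
def pts(d,info):
    K=np.array(info["intrinsics"]);D=np.array(info["D"]);h,w=d.shape
    u,v=np.meshgrid(np.arange(w),np.arange(h))
    n=cv2.undistortPoints(np.stack([u,v],-1).reshape(-1,1,2).astype(np.float64),K,D).reshape(h,w,2)
    c=np.dstack([n*d[...,None],d]); return (c-np.array(info["t"]))@np.array(info["R"])
def ray(uv,info,z):
    K=np.array(info["intrinsics"]);D=np.array(info["D"]);Rm=np.array(info["R"]);t=np.array(info["t"])
    n=cv2.undistortPoints(np.array(uv,float).reshape(-1,1,2),K,D).reshape(-1,2)
    w=np.c_[n,np.ones(len(n))]@Rm; o=-Rm.T@t
    return o+w*((z-o[2])/w[:,2])[:,None]
E
python3 - <<'E'
from h import *
s=ctrl.get_state();print(s)
ims=[]
for n in("scene","side","wrist"):
    im,d,i=grab(n);pickle.dump((im,d,i),open(n+"0.pkl","wb"));cv2.imwrite(f"pics/{n}0.png",im)
    print(n,-np.array(i["R"]).T@np.array(i["t"]),np.array(i["R"])[2],i["intrinsics"],i["D"],(d>0).mean())
E
```

```text
{'time': 0.0, 'joint_positions': array([ 1.33511095,  0.32183328, -0.07007796,  1.45165923,  0.02262216,
        1.37080962, -0.05691437]), 'qd': array([-1.96693836e-03,  8.20510271e-04, -9.39480265e-05, -6.76700509e-04,
        2.36284402e-03,  8.22045781e-05, -9.56222876e-04]), 'joint_torque': array([ 2.26586608e-04, -4.91291535e+01, -4.03669160e-01, -3.12528241e+01,
       -6.36410387e-02,  4.36869403e-02,  1.86337852e-04]), 'position': array([ 0.16048051, -0.62930833,  0.22146272]), 'tool_rot': array([-3.11524629e+00, -3.91129015e-01,  5.65418590e-04]), 'ft_force': array([-0.41676793, -0.31039441, -0.06250043]), 'torque': array([-0.00830832, -0.00646374,  0.01461508]), 'grip_force': 0.0, 'grip_width': 0.9989839929566083}
scene [-0.33836038 -0.57039946  0.58300456] [ 0.74716069  0.5038033  -0.43351256] [[493.88119606   0.         257.18064566]
 [  0.         493.88119606 188.40931805]
 [  0.           0.           1.        ]] [-0.18226322  0.          0.          0.          0.        ] 0.9167938232421875
side [0.0389252  0.79617673 0.37916488] [ 0.52398149 -0.79095251 -0.31597076] [[395.99124222   0.         256.78287527]
 [  0.         395.99124222 184.08842229]
 [  0.           0.           1.        ]] [-0.04520441  0.          0.          0.          0.        ] 0.9312591552734375
wrist [ 0.22950085 -0.61242461  0.38403771] [-0.25100364 -0.06315922 -0.96592344] [[273.31260362   0.         257.45628791]
 [  0.         273.31260362 195.20199282]
 [  0.           0.           1.        ]] [-0.05573951  0.          0.          0.          0.        ] 0.984832763671875
```

View pics/scene0.png

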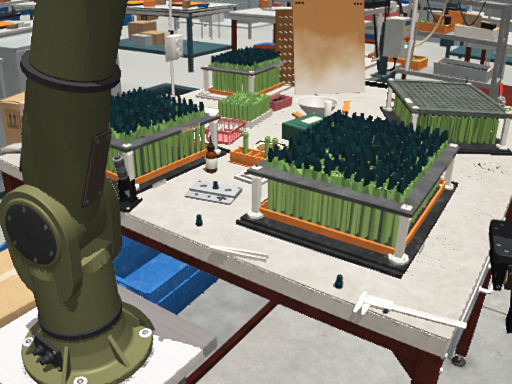

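View pics/side0.png

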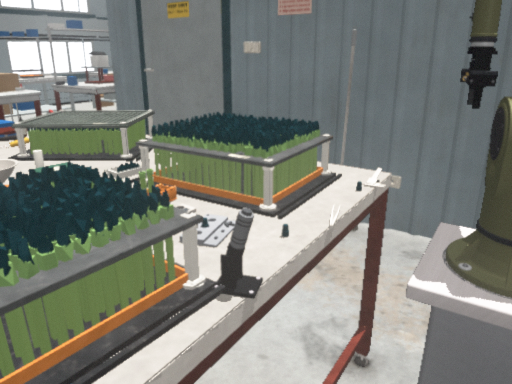

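View pics/wrist0.png

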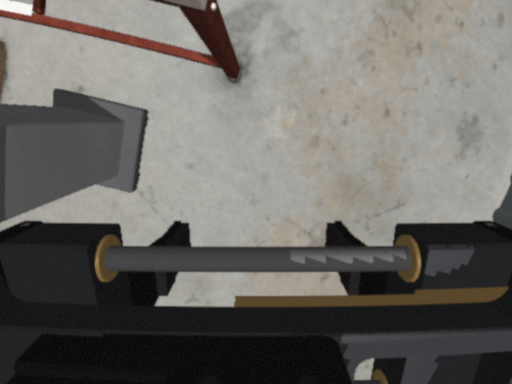

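The scene view shows a loose stud at (199,219) and another at (339,281). The nest is at (215,190), the probe in its holder at (125,180), and the tweezers at (240,252). The side view has the same studs at (285,230) and (359,186), the nest at (213,230), and the probe and holder at (240,255). The wrist view shows only floor and fingers.

```bash
python3 - <<'E'
from h import *
A=pickle.load(open("scene0.pkl","rb"));B=pickle.load(open("side0.pkl","rb"))
np.set_printoptions(precision=4,suppress=True)
P={}
for nm,(im,d,i) in(("scene",A),("side",B)):
    P[nm]=pts(d,i)
    hsv=cv2.cvtColor(im,cv2.COLOR_BGR2HSV)
    X=P[nm]
    m=((hsv[...,2]<100)&(X[...,2]>0.004)&(X[...,2]<0.14)&(X[...,0]>0.3)&(X[...,0]<0.9)&(d>0)).astype(np.uint8)
    n,l,st,c=cv2.connectedComponentsWithStats(m)
    for k in range(1,n):
        if st[k,4]>15 and st[k,4]<1500:
            q=X[l==k]; print(nm,st[k],np.median(q,0),q.min(0),q.max(0))
print(ray([[199,214],[339,276]],A[2],.026)); print(ray([[285,225],[359,182]],B[2],.026))
for nm,uvs in(("scene",[(187,197),(205,178),(243,185),(233,201),(215,184),(240,252)]),("side",[(213,230),(245,215),(235,270)])):
    for u,v in uvs: print(nm,u,v,P[nm][v,u])
for n,a,(x,y,w,h) in(("sc",A,(95,130,160,130)),("si",B,(160,170,220,150))):
    cv2.imwrite(f"pics/crop_{n}.png",cv2.resize(a[0][y:y+h,x:x+w],None,fx=800/ w*.75,fy=800/w*.75,interpolation=cv2.INTER_CUBIC))
E
```

```text
scene [200 116  20  10  58] [0.7484 0.3402 0.1278] [0.7114 0.3335 0.1059] [0.7962 0.375  0.1333]
scene [109 130  72  48 633] [0.5562 0.3973 0.0756] [0.433  0.3443 0.0087] [0.8444 0.5784 0.1344]
scene [206 135  24  24 177] [0.685  0.2845 0.0522] [0.6646 0.2642 0.0047] [0.8353 0.416  0.1129]
scene [171 146   3  17  27] [0.6769 0.4316 0.0133] [0.6351 0.3862 0.0086] [0.7434 0.4985 0.0702]
scene [189 146   2   9  18] [0.7424 0.4177 0.0128] [0.7074 0.3825 0.0107] [0.7698 0.4438 0.0501]
scene [  1 151  20   3  26] [0.4057 0.8994 0.0148] [0.3859 0.8652 0.0055] [0.4127 0.9529 0.0232]
scene [ 108  157   98   55 1258] [0.4067 0.3345 0.0124] [0.3568 0.2893 0.004 ] [0.7414 0.4762 0.135 ]
scene [ 245  165  202   78 1277] [ 0.5178 -0.2396  0.1254] [ 0.5057 -0.357   0.0085] [0.8654 0.1859 0.1341]
scene [206 168  11   5  34] [0.6719 0.2742 0.0096] [0.6655 0.2658 0.0045] [0.6874 0.2897 0.0146]
scene [213 181   5   8  30] [0.58   0.1837 0.0215] [0.5751 0.1789 0.0131] [0.5858 0.1907 0.0321]
scene [408 193  27  40 103] [ 0.7558 -0.3159  0.0124] [ 0.6539 -0.321   0.0078] [ 0.8964 -0.3097  0.0249]
scene [4
[... 1843 characters left out ...]
54 0.0117] [0.483  0.5605 0.0103] [0.5143 0.5789 0.0361]
side [ 31 341  11  17  76] [0.5069 0.6124 0.0115] [0.4926 0.6061 0.0095] [0.532  0.6194 0.023 ]
side [  0 370   3   8  16] [0.5029 0.6605 0.0118] [0.4939 0.6569 0.01  ] [0.5119 0.6625 0.0224]
[[ 0.4278  0.1103  0.026 ]
 [ 0.3919 -0.2698  0.026 ]]
[[ 0.4198  0.1113  0.026 ]
 [ 0.3897 -0.2654  0.026 ]]
scene 187 197 [ 0.5174  0.2292 -0.0007]
scene 205 178 [ 0.6404  0.2697 -0.0021]
scene 243 185 [ 0.6655  0.154  -0.0022]
scene 233 201 [0.5677 0.1154 0.0003]
scene 215 184 [0.5782 0.1824 0.0266]
scene 240 252 [ 0.3781 -0.0449  0.0049]
side 213 230 [0.5521 0.1942 0.0124]
side 245 215 [0.3699 0.33   0.138 ]
side 235 270 [0.3815 0.3435 0.043 ]
```

View pics/crop_sc.png

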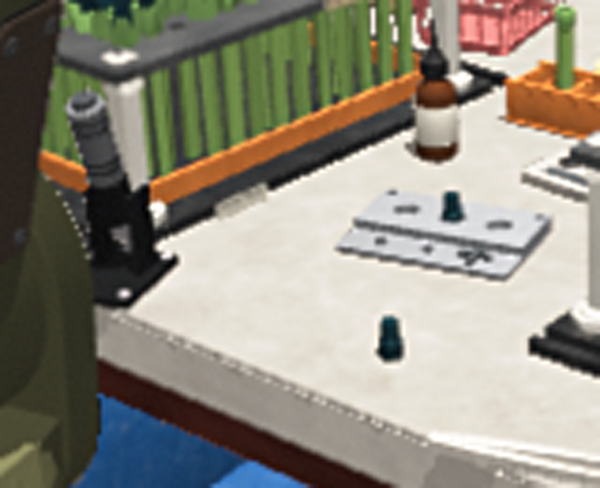

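The crop puts the arrow on the ledge at about (470,258), before the right-hand pocket (own y = -36). The filled middle pocket is at (452,208) and the empty ones at (407,208) and (498,225). Rough stud positions are (0.42, 0.11) and (0.39, -0.268). Next I move the wrist camera over the right-hand stud.

```bash
cat >> h.py <<'E'
np.set_printoptions(precision=4,suppress=True)
def togo(p,psi_deg,tilt=None):
    s=ctrl.get_state();Rc=R.from_rotvec(s["tool_rot"])
    c,sn=np.cos(np.radians(psi_deg)),np.sin(np.radians(psi_deg))
    Rt=R.from_matrix(np.array([[c,sn,0],[sn,-c,0],[0,0,-1.]]))
    print("at",s["position"],"shift",Rc.inv().apply(np.array(p)-s["position"]),"shift-after-turn",Rt.inv().apply(np.array(p)-s["position"]),"turn",(Rc.inv()*Rt).as_rotvec(degrees=True),"j",s["joint_positions"])
def blobs(im,X,zlo=0.006,zhi=0.05,vmax=90,amin=60):
    hsv=cv2.cvtColor(im,cv2.COLOR_BGR2HSV)
    m=((hsv[...,2]<vmax)&(X[...,2]>zlo)&(X[...,2]<zhi)).astype(np.uint8)
    n,l,st,c=cv2.connectedComponentsWithStats(m)
    return [(st[k],np.median(X[l==k],0),X[l==k].min(0),X[l==k].max(0),l==k) for k in range(1,n) if st[k,4]>=amin]
E
python3 -m handwheel '[[0.087,0.0438,-0.037,0,0,0,0],[0.087,0.0438,-0.037,0,0,0,0],[0.087,0.0438,-0.037,0,0,0,0],[0.087,0.0438,-0.037,0,0,0,0],[0.087,0.0438,-0.037,0,0,0,0],[0.087,0.0438,-0.037,0,0,0,0],[0.087,0,0,0,0,0,-10],[0.087,0,0,0,0,0,-10],[0.087,0,0,0,0,0,-10],[0.087,0,0,0,0,0,-10],[0.087,0,0,0,0,0,0],[0.087,0,0,0,0,0,0]]'
python3 - <<'E'
from h import *
im,d,i=grab("wrist");cv2.imwrite("pics/w1.png",im);X=pts(d,i);pickle.dump((im,d,i),open("w1.pkl","wb"))
for b in blobs(im,X):print(*b[:4])
togo([.391,-.268,.1],55)
E
```

```text
time: 1.65
position: [0.3603, -0.3497, 0.2224]
tool_rot: [-2.797, -1.43, 0.0]
ft_force: [0.1, -0.6, 0.4]
grip_width: 1.0
grip_force: 0.0
[ 246    0   96  130 1160] [ 0.4838 -0.2607  0.0113] [ 0.4769 -0.3636  0.006 ] [ 0.4907 -0.1651  0.0138]
[ 268    0  100  121 3270] [ 0.5142 -0.2617  0.0117] [ 0.4982 -0.3633  0.006 ] [ 0.5347 -0.1811  0.0169]
[ 316    0   62   77 1120] [ 0.5532 -0.2741  0.012 ] [ 0.5448 -0.3331  0.0089] [ 0.5643 -0.2161  0.0457]
[235 106  12  12 111] [ 0.3927 -0.2696  0.0254] [ 0.3854 -0.2765  0.0111] [ 0.3998 -0.2615  0.0288]
at [ 0.3604 -0.3497  0.2225] shift [ 0.0842 -0.023   0.1225] shift-after-turn [ 0.0845 -0.0218  0.1225] turn [-0.0062  0.0026 -0.8174] j [ 1.0291  0.02   -0.3143  1.7999  0.0064  1.3228  0.0881]
```

View pics/w1.png

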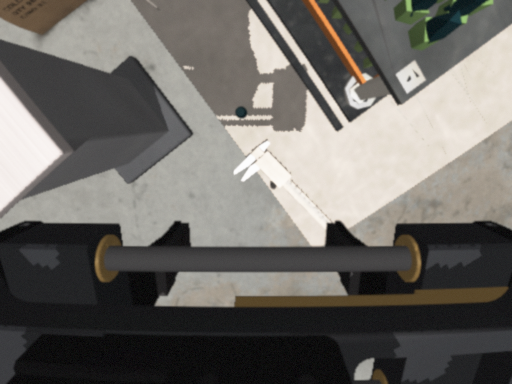

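The wrist view shows the stud at (240,112), giving (0.393, -0.270) with its top near 26 mm. That agrees with the other two cameras. I'll go closer for a second view.

```bash
python3 -m handwheel '[[0.087,0.015,-0.011,0.06,0,0,0],[0.087,0.015,-0.011,0.06,0,0,-0.8],[0.087,0,0,0,0,0,0],[0.087,0,0,0,0,0,0]]' | head -2
cat >> h.py <<'E'
def topfit(b,info,z):
    # centre of the dark top disc: keep pixels near top height, enclosing circle of hull
    m=b[4].astype(np.uint8);c=max(cv2.findContours(m,cv2.RETR_EXTERNAL,cv2.CHAIN_APPROX_NONE)[0],key=cv2.contourArea)
    (u,v),r=cv2.minEnclosingCircle(c);return (u,v,r),ray([[u,v]],info,z)[0]
E
python3 - <<'E'
from h import *
im,d,i=grab("wrist");X=pts(d,i)
hi=blobs(im,X,.02,.04,amin=40)
for b in hi:print(*b[:4],topfit(b,i,.026))
w=pickle.load(open("w1.pkl","rb"))
for b in blobs(w[0],pts(w[1],w[2]),.02,.04,amin=40):
  if b[0][1]>90: print("w1",*b[:4],topfit(b,w[2],.026))
togo([.3925,-.2690,.011],55)
E
```

```text
time: 2.2
position: [0.3613, -0.3146, 0.1054]
[409   8  19  24 239] [ 0.5539 -0.2649  0.0308] [ 0.5519 -0.272   0.0201] [ 0.5594 -0.2585  0.0399] ((420.0, 19.5, 12.54003620147705), array([ 0.5591, -0.2648,  0.026 ]))
[448  21  16  13  85] [ 0.5797 -0.2858  0.0303] [ 0.5766 -0.2876  0.02  ] [ 0.5838 -0.284   0.0391] ((455.5, 27.5, 9.300638198852539), array([ 0.5824, -0.2866,  0.026 ]))
[422  37  20  22 236] [ 0.5533 -0.2892  0.0309] [ 0.5509 -0.2966  0.02  ] [ 0.56   -0.2841  0.0399] ((432.6914978027344, 46.180850982666016, 12.382322311401367), array([ 0.5586, -0.2888,  0.026 ]))
[461  48  19  13 148] [ 0.5815 -0.3111  0.0294] [ 0.5799 -0.3156  0.0202] [ 0.5832 -0.3064  0.0399] ((470.0, 53.5, 9.12424373626709), array([ 0.5842, -0.3118,  0.026 ]))
[434  65  18  17 195] [ 0.5528 -0.3114  0.0297] [ 0.5493 -0.3167  0.0202] [ 0.5566 -0.3068  0.0399] ((442.5, 73.0, 11.672718048095703), array([ 0.556 , -0.3125,  0.026 ]))
[249 134  14  15 158] [ 0.3922 -0.2694  0.0263] [ 0.386  -0.2754  0.0205] [ 0.3979 -0.2635  0.028 ] ((255.31817626953125, 140.9545440673828, 7.078473091125488), array([ 0.3919, -0.2692,  0.026 ]))
w1 [236 107  10  10  78] [ 0.3925 -0.2695  0.0262] [ 0.3865 -0.2752  0.02  ] [ 0.3981 -0.2634  0.0288] ((240.10464477539062, 111.4534912109375, 4.925866603851318), array([ 0.3923, -0.2694,  0.026 ]))
at [ 0.3618 -0.3151  0.1061] shift [ 0.0555 -0.0018  0.0951] shift-after-turn [ 0.0554 -0.0013  0.0951] turn [0.2978 0.0539 0.0247] j [ 0.9979  0.0668 -0.3467  1.9976  0.0266  1.0761  0.0289]
```

Both wrist views agree on (0.392, -0.2693). Now I grasp it.

```bash
python3 -m handwheel '[[0.05,0.055,-0.0017,0,0,0,0],[0.05,0,0,0.045,0,0,0],[0.05,0,0,0.0495,0,0,0],[0.05,0,0,0,0,0,0],[0.0,0,0,0,0,0,0],[0.0,0,0,0,0,0,0],[0.0,0,0,0,0,0,0],[0.0,0,0,0,0,0,0]]' 15
python3 - <<'E'
from h import *
togo([.392,-.2693,.011],55)
E
```

```text
time: 3.25
position: [0.3905, -0.2671, 0.0094]
tool_rot: [2.784, 1.453, 0.001]
ft_force: [-0.3, 0.3, 0.5]
grip_width: 0.204
grip_force: 0.0
at [ 0.3905 -0.2671  0.0094] shift [-0.0009  0.0025 -0.0016] shift-after-turn [-0.0009  0.0025 -0.0016] turn [0.0826 0.0212 0.1066] j [ 0.9152  0.1967 -0.3969  2.0884  0.0995  0.8724 -0.1478]
```

```bash
python3 -m handwheel '[[0.0,0,0,-0.0015,0,0,0],[0.0,0,0,0,0,0,0],[0.0,0,0,0,0,0,0]]'
python3 -m handwheel '[[0.0,0,0,-0.06,0,0,0],[0.0,0,0,-0.06,0,0,0],[0.0,0,0,-0.06,0,0,0],[0.0,0,0,0,0,0,0]]'
python3 - <<'E'
from h import *
togo([.40,.10,.20],75)
E
```

```text
time: 3.62
position: [0.3901, -0.2666, 0.0101]
tool_rot: [-2.785, -1.453, 0.0]
ft_force: [0.1, 0.2, -0.4]
grip_width: 0.17
grip_force: 15.0
time: 4.12
position: [0.393, -0.2685, 0.1954]
tool_rot: [2.777, 1.449, 0.006]
ft_force: [0.7, 0.1, -1.7]
grip_width: 0.175
grip_force: 15.0
at [ 0.393  -0.2685  0.1954] shift [ 0.3062 -0.205  -0.0071] shift-after-turn [ 0.3577 -0.0886 -0.0046] turn [  0.5739   0.1619 -19.8908] j [ 0.9553 -0.0276 -0.4034  1.8994 -0.0097  1.2574 -0.054 ]
```

The stud is gripped at 15 mm opening. I carry it high and look at the nest, the other stud and the holder.

```bash
python3 -m handwheel '[[0.0,0.0553,-0.0248,-0.004,0,0,0],[0.0,0.0553,-0.0248,-0.004,0,0,0],[0.0,0.0553,-0.0248,-0.004,0,0,0],[0.0,0.0553,-0.0248,-0.004,0,0,0],[0.0,0.0553,-0.0248,-0.004,0,0,0],[0.0,0.0553,-0.0248,-0.004,0,0,0],[0.0,0,0,0,0,0,-10],[0.0,0,0,0,0,0,-10],[0.0,0,0,0,0,0,0],[0.0,0,0,0,0,0,0]]'
python3 - <<'E'
from h import *
im,d,i=grab("wrist");cv2.imwrite("pics/w2.png",im);X=pts(d,i);pickle.dump((im,d,i),open("w2.pkl","wb"))
for b in blobs(im,X,.018,.036,amin=25):
    if b[0][4]<400 and b[0][1]<230:print(*b[:4],topfit(b,i,b[3][2]))
togo([.46,.09,.22],75)
E
```

```text
time: 5.38
position: [0.4575, 0.0904, 0.2136]
tool_rot: [-2.493, -1.911, 0.001]
ft_force: [-0.1, 0.1, -0.6]
grip_width: 0.176
grip_force: 15.0
[152   0  23  18 162] [0.4056 0.3119 0.027 ] [0.3927 0.3076 0.0182] [0.4173 0.3183 0.036 ] ((162.6923065185547, 7.153846263885498, 11.739378929138184), array([0.4068, 0.3083, 0.036 ]))
[502  44  10   7  30] [0.7946 0.1709 0.0293] [0.7932 0.1682 0.0232] [0.7972 0.173  0.0354] ((506.5, 46.5, 5.147915363311768), array([0.7902, 0.171 , 0.0354]))
[329  70  12  13 113] [0.5799 0.1872 0.0306] [0.5752 0.1801 0.0181] [0.586  0.1939 0.0338] ((334.7257995605469, 75.30644989013672, 6.8138508796691895), array([0.5783, 0.1869, 0.0338]))
[495 176  14   9  75] [0.7817 0.0015 0.0273] [ 0.7661 -0.0031  0.0182] [0.7847 0.0058 0.0357] ((501.5, 180.5, 6.670932292938232), array([0.7732, 0.0048, 0.0357]))
[481 180  13   6  37] [0.759  0.0049 0.0254] [ 0.7566 -0.0011  0.018 ] [0.7647 0.0071 0.0357] ((486.875, 183.0, 6.206195831298828), array([0.7522, 0.0068, 0.0357]))
[449 189  14  11  61] [ 0.7119 -0.0007  0.0256] [ 0.7089 -0.0055  0.0181] [0.7185 0.0047 0.0357] ((455.5, 193.5, 6.96429443359375), array([0.7077, 0.0038, 0.0357]))
at [0.4576 0.0904 0.2137] shift [ 0.0002  0.0024 -0.0063] shift-after-turn [ 0.0002  0.0024 -0.0063] turn [-0.0327  0.0081 -0.0415] j [ 0.6251 -0.0539 -0.838   1.8726 -0.0416  1.3059 -0.4638]
```

View pics/w2.png

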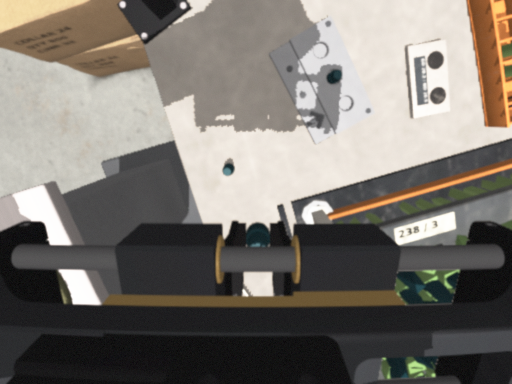

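The wrist view shows the loose stud at (228,168) and the nest with its filled pocket at (334,76). The empty pockets are at (320,49) and (347,103), the arrow is near (313,118), and the holder base is at (155,12). The held stud sits at (257,237). I'll move over the nest for a closer look.

```bash
python3 -m handwheel '[[0.0,0.011,0.044,0,0,0,0],[0.0,0.011,0.044,0,0,0,0],[0.0,0,0,0,0,0,0],[0.0,0,0,0,0,0,0]]' | head -2
python3 - <<'E'
from h import *
im,d,i=grab("wrist");X=pts(d,i);pickle.dump((im,d,i),open("w3.pkl","wb"))
x,y,w,h=150,0,250,190
cv2.imwrite("pics/w3c.png",cv2.resize(im[y:y+h,x:x+w],None,fx=3,fy=3,interpolation=cv2.INTER_CUBIC))
for b in blobs(im,X,.018,.036,amin=25):
    if b[0][4]<400 and b[0][1]<230:print(*b[:4],topfit(b,i,.031))
E
```

```text
time: 5.92
position: [0.5478, 0.0896, 0.2136]
[77  0 12  7 52] [0.4043 0.3461 0.0232] [0.4003 0.3368 0.0184] [0.4073 0.3496 0.0354] ((82.5, 1.5, 5.700977325439453), array([0.407 , 0.3434, 0.031 ]))
[ 82  19  23  21 202] [0.4073 0.3124 0.027 ] [0.394  0.3073 0.0181] [0.4182 0.3192 0.036 ] ((93.0, 30.0, 12.083146095275879), array([0.4082, 0.3107, 0.031 ]))
[432  61  10   6  34] [0.7948 0.1707 0.0281] [0.7931 0.1684 0.0181] [0.7973 0.1727 0.0358] ((436.5, 63.5, 5.147915363311768), array([0.7923, 0.1709, 0.031 ]))
[436  82   9   6  36] [0.7963 0.1456 0.0263] [0.7944 0.143  0.0183] [0.7988 0.1483 0.036 ] ((440.0, 85.0, 4.472236156463623), array([0.7935, 0.1452, 0.031 ]))
[258  89  12  12 100] [0.5824 0.1867 0.0309] [0.5752 0.1808 0.018 ] [0.5895 0.194  0.0332] ((263.78570556640625, 94.78571319580078, 5.9118733406066895), array([0.5819, 0.1864, 0.031 ]))
[502 173  10   9  65] [0.8803 0.0031 0.026 ] [ 0.876  -0.0007  0.018 ] [0.8847 0.0079 0.035 ] ((507.0555419921875, 177.5, 5.273500442504883), array([0.8756, 0.005 , 0.031 ]))
[161 183   8   7  30] [0.4274 0.1106 0.0231] [0.4223 0.1044 0.0187] [0.4288 0.1144 0.0265] ((164.5, 186.5, 4.301262855529785), array([0.4284, 0.1105, 0.031 ]))
[453 187  13   8  37] [0.8076 0.0041 0.0283] [0.8038 0.0011 0.0185] [0.8125 0.007  0.0355] ((459.0, 190.0, 6.082862854003906), array([0.8063, 0.0053, 0.031 ]))
[434 192  12  11  75] [0.7816 0.0004 0.026 ] [ 0.7683 -0.0047  0.018 ] [0.7883 0.006  0.0359] ((439.368408203125, 197.09210205078125, 6.105501174926758), array([0.7784, 0.0025, 0.031 ]))
[386 205   9  11  42] [ 0.7113 -0.0007  0.0262] [ 0.7089 -0.0048  0.0182] [0.7142 0.0043 0.036 ] ((390.5, 210.0, 5.2202534675598145), array([0.7103, 0.002 , 0.031 ]))
```

View pics/w3c.png

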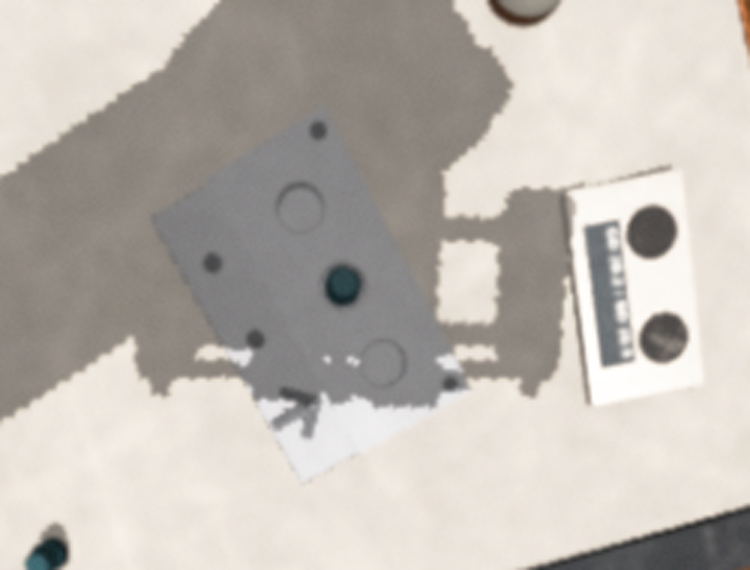

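The crop shows empty pockets at (300,208) and (382,362) and a stud in the middle pocket at (343,285). The arrow at (297,403) points at the right-hand pocket, pocket_1, and the screw heads stand before the other two.

```bash
python3 - <<'E'
from h import *
for f,g in(("w3",((250,69.3),(277.3,120.7))),("w2",((320,49),(347,103)))):
    im,d,i=pickle.load(open(f+".pkl","rb"));X=pts(d,i)
    g8=cv2.resize(cv2.cvtColor(im,cv2.COLOR_BGR2GRAY),None,fx=4,fy=4,interpolation=cv2.INTER_CUBIC)
    uv=[]
    for u,v in g:
        x0,y0=int(4*u)-64,max(int(4*v)-64,0)
        c=cv2.HoughCircles(g8[y0:y0+128,x0:x0+128],cv2.HOUGH_GRADIENT,1,200,param1=60,param2=8,minRadius=26,maxRadius=38)
        if c is not None: 
            c=c[0,0]; uv.append(((c[0]+x0-1.5)/4,(c[1]+y0-1.5)/4)); print(f,(u,v),uv[-1],c[2]/4, "depth z of rim area",np.median(X[int(v)-12:int(v)-9,int(u)-2:int(u)+3,2]))
        else: uv.append((u,v))
    p=ray(uv,i,.013);m=p.mean(0);v=p[0]-p[1];print(p,"mid",m,"dist",np.linalg.norm(v),"nest yaw",np.degrees(np.arctan2(-v[0],v[1])))
    p=ray(g,i,.013);print("eye",p,p.mean(0),np.linalg.norm(p[0]-p[1]))
    hsv=cv2.cvtColor(im,cv2.COLOR_BGR2HSV)
    q=X[(hsv[...,2]<60)&(X[...,2]>.03)&(X[...,2]<.1)&(abs(X[...,0]-.38)<.06)&(abs(X[...,1]-.33)<.06)]
    print("holder",len(q))
# left jig clearances, in side view
im,d,i=pickle.load(open("side0.pkl","rb"));X=pts(d,i)
m=(X[...,2]>.04)&(X[...,2]<.18)&(X[...,0]>.45)&(X[...,0]<.72)
for y in (0,):
    q=X[m&(X[...,1]>.2)];print("left jig min y",np.percentile(q[:,1],[0,.5,2]),"bottle?")
    q=X[m&(X[...,1]<.1)];print("right jig max y",np.percentile(q[:,1],[98,99.5,100]))
E
```

```text
w3 (250, 69.3) (np.float32(250.25), np.float32(69.25)) 7.0 depth z of rim area 0.012717662022205473
[[0.5742 0.2215 0.013 ]
 [0.5915 0.1527 0.013 ]] mid [0.5829 0.1871 0.013 ] dist 0.07101004289726434 nest yaw 14.12897648607561
eye [[0.5739 0.2216 0.013 ]
 [0.5915 0.1527 0.013 ]] [0.5827 0.1871 0.013 ] 0.07111028573191534
holder 1138
w2 (320, 49) (np.float32(319.5), np.float32(49.75)) 8.8 depth z of rim area 0.013486392472234947
w2 (347, 103) (np.float32(344.75), np.float32(102.5)) 8.45 depth z of rim area 0.013471821137837556
[[0.5723 0.2224 0.013 ]
 [0.5904 0.1534 0.013 ]] mid [0.5814 0.1879 0.013 ] dist 0.07135522985219517 nest yaw 14.681205250642613
eye [[0.5731 0.2231 0.013 ]
 [0.5931 0.152  0.013 ]] [0.5831 0.1876 0.013 ] 0.07379677268173748
holder 211
left jig min y [0.3556 0.3798 0.387 ] bottle?
right jig max y [0.0358 0.0384 0.0422]
```

Results: nest yaw is about 14°, pocket_1 is at (0.5913, 0.1521) and pocket_3 at (0.5737, 0.2219). The rim depth reads 13 mm and the pocket spacing 71 mm, both as expected. I go above pocket_1.

```bash
python3 - <<'E'
from h import *
togo([.5915,.1531,.05],75)
E
python3 -m handwheel '[[0.0,0.036,0.013,0.04,0,0,0],[0.0,0.036,0.013,0.06,0,0,0],[0.0,0,0,0.053,0,0,0],[0.0,0,0,0,0,0,0],[0.0,0,0,0,0,0,0]]'
python3 - <<'E'
from h import *
togo([.5915,.1531,.025],75)
for n in("scene","side"):
    im,d,i=grab(n);u=np.array(i["intrinsics"])
    K,D=u,np.array(i["D"]);rv=cv2.Rodrigues(np.array(i["R"]))[0]
    p=cv2.projectPoints(np.array([[.5913,.1521,.045]]),rv,np.array(i["t"]),K,D)[0].ravel().astype(int)
    cv2.imwrite(f"pics/a_{n}.png",im)
    c=im[p[1]-40:p[1]+40,p[0]-50:p[0]+50]
    globals()[n]=cv2.resize(c,None,fx=4,fy=4,interpolation=cv2.INTER_CUBIC)
cv2.imwrite("pics/place1.png",np.hstack([scene,side]))
E
```

```text
at [0.5476 0.0896 0.2141] shift [0.0727 0.0262 0.164 ] shift-after-turn [0.0727 0.0259 0.1641] turn [-0.0309  0.0285  0.1053] j [ 0.5636  0.2118 -0.8738  1.6777  0.1668  1.3307 -0.5991]
time: 6.6
position: [0.5905, 0.1483, 0.0711]
tool_rot: [2.489, 1.913, 0.004]
ft_force: [0.5, 0.3, 0.5]
grip_width: 0.17
grip_force: 15.0
at [0.5905 0.1483 0.0711] shift [ 0.0048 -0.0004  0.0461] shift-after-turn [ 0.0049 -0.0003  0.0461] turn [ 0.1939 -0.0323  0.0856] j [ 0.3642  0.4771 -0.82    1.7082  0.3839  1.1214 -0.8296]
```

View pics/place1.png

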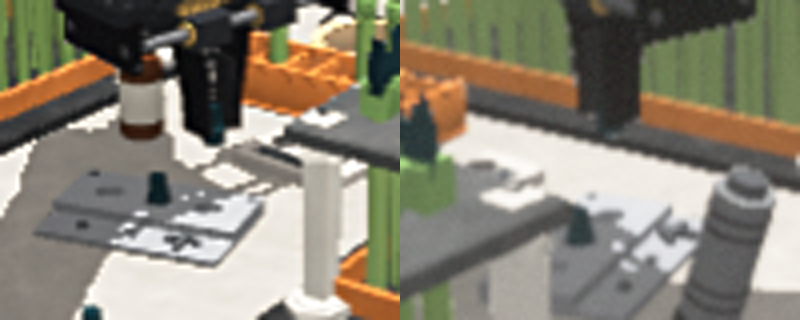

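The held stud hangs above pocket_1 in both views, and a row came up short, so I correct and lower it.

```bash
python3 -m handwheel '[[0.0,0.0049,0,0.02,0,0,0],[0.0,0,0,0.023,0,0,0],[0.0,0,0,0,0,0,0],[0.0,0,0,0,0,0,0]]'
python3 - <<'E'
from h import *
togo([.5915,.1531,.020],75)
for n in("scene","side"):
    im,d,i=grab(n);X=pts(d,i)
    hsv=cv2.cvtColor(im,cv2.COLOR_BGR2HSV)
    m=(X[...,2]>.0145)&(X[...,2]<.024)&(np.hypot(X[...,0]-.5913,X[...,1]-.1521)<.015)
    q=X[m];v,u=np.nonzero(m);print(n,len(q),q.mean(0),q.min(0),q.max(0))
    m2=(X[...,2]>.016)&(X[...,2]<.03)&(np.hypot(X[...,0]-.5825,X[...,1]-.187)<.012);q=X[m2];print(n,'mid stud',len(q),q.mean(0),q.min(0),q.max(0))
E
```

```text
time: 7.2
position: [0.5902, 0.153, 0.0249]
tool_rot: [-2.49, -1.915, 0.002]
ft_force: [-0.5, -0.2, -0.1]
grip_width: 0.17
grip_force: 15.0
at [0.5902 0.153  0.0249] shift [0.0004 0.0013 0.0049] shift-after-turn [0.0004 0.0013 0.0049] turn [-0.0881  0.0425  0.1236] j [ 0.33    0.5365 -0.79    1.7347  0.4304  1.0543 -0.8678]
scene 15 [0.5879 0.1465 0.0187] [0.5818 0.1391 0.0148] [0.6026 0.1629 0.0237]
scene mid stud 26 [0.5798 0.1819 0.0218] [0.5738 0.1763 0.0162] [0.5878 0.1913 0.0295]
side 15 [0.5866 0.1568 0.0188] [0.5811 0.1473 0.0166] [0.5922 0.162  0.024 ]
side mid stud 36 [0.5784 0.1919 0.0228] [0.5736 0.1848 0.0164] [0.5887 0.1971 0.0299]
```

Relative to the middle stud, the held stud sits at (+0.008, -0.035). The pocket should be at (+0.0088, -0.0349), so it's aligned and I lower it.

```bash
python3 -m handwheel '[[0.0,0,0.0007,0.003,0,0,0],[0.0,0,0,0.003,0,0,0],[0.0,0,0,0.003,0,0,0],[0.0,0,0,0,0,0,0]]'
```

```text
time: 7.8
position: [0.5912, 0.1528, 0.0161]
tool_rot: [-2.49, -1.915, 0.001]
ft_force: [-0.2, 0.1, -0.7]
grip_width: 0.168
grip_force: 15.0
```

It went in without force. I release, retreat and go to the next stud at about (0.421, 0.110).

```bash
python3 -m handwheel '[[0.035,0,0,0,0,0,0],[0.035,0,0,0,0,0,0],[0.035,0,0,0,0,0,0],[0.035,0,0,-0.05,0,0,0],[0.035,0,0,-0.06,0,0,0],[0.05,-0.03,-0.04,-0.02,0,0,0],[0.05,-0.03,-0.06,0,0,0,0],[0.05,-0.03,-0.04,0,0,0,0],[0.05,0,0,0,0,0,0],[0.05,0,0,0,0,0,0]]' | head -2
python3 - <<'E'
from h import *
im,d,i=grab("wrist");X=pts(d,i)
for b in blobs(im,X,.018,.036,amin=40):
    if b[0][4]<400 and b[0][1]<230:print(*b[:4],topfit(b,i,.031 if b[1][0]>.5 else .026))
togo([.421,.110,.05],75)
E
```

```text
time: 9.05
position: [0.4385, 0.1027, 0.1471]
[366  66  13  16 128] [0.5776 0.1874 0.0241] [0.5751 0.1802 0.0181] [0.5856 0.1944 0.033 ] ((373.0, 73.5, 7.762187480926514), array([0.577 , 0.1869, 0.031 ]))
[380 100  13  14 115] [0.5865 0.1529 0.0246] [0.5835 0.1457 0.018 ] [0.5925 0.1589 0.033 ] ((386.26190185546875, 106.73809814453125, 7.441561222076416), array([0.5849, 0.153 , 0.031 ]))
[500 208  12  14 118] [0.7121 0.0002 0.0248] [ 0.7087 -0.0056  0.0181] [0.7195 0.0056 0.0351] ((507.0, 214.5, 7.632268905639648), array([0.7077, 0.0027, 0.031 ]))
[462 220  11   9  46] [0.6642 0.0003 0.024 ] [ 0.6605 -0.0026  0.0187] [0.669  0.0031 0.0289] ((467.0, 223.0, 5.099119663238525), array([0.659 , 0.0056, 0.031 ]))
[444 224  15  10  76] [0.6416 0.0021 0.0272] [ 0.6378 -0.0007  0.0182] [0.6482 0.0045 0.0359] ((451.0, 228.5, 7.017934322357178), array([0.6398, 0.0041, 0.031 ]))
at [0.4387 0.1032 0.147 ] shift [ 0.0019 -0.019   0.0969] shift-after-turn [ 0.0019 -0.0189  0.097 ] turn [ 0.071  -0.0663  0.1292] j [ 0.6871 -0.0336 -0.9466  1.9945 -0.0301  1.1652 -0.507 ]
```

Stud 1 looks seated, with its top level with the middle one. The second stud is hidden behind the fingers, so I measure it from the stored w2 and scene/side views.

```bash
python3 - <<'E'
from h import *
for f in("w2","scene0","side0"):
    im,d,i=pickle.load(open(f+".pkl","rb"));X=pts(d,i)
    near=np.hypot(X[...,0]-.421,X[...,1]-.11)<.02
    m=near&(X[...,2]>.02)&(X[...,2]<.04);q=X[m];v,u=np.nonzero(m)
    print(f,len(q),"mean",q.mean(0),q.min(0),q.max(0),"px",u.mean(),v.mean(),ray([[u.mean(),v.mean()]],i,.0255))
    m=near&(X[...,2]>.004);q=X[m];print("   all",q.mean(0),q.min(0),q.max(0))
    if f!="w2":
        m=(np.hypot(X[...,0]-.392,X[...,1]+.2693)<.02)&(X[...,2]>.004);q=X[m];print("   studB",q.mean(0),q.min(0),q.max(0))
E
```

```text
w2 69 mean [0.4223 0.1091 0.0261] [0.4167 0.1034 0.0219] [0.4278 0.1144 0.0275] px 227.0 171.0 [[0.4222 0.109  0.0255]]
   all [0.4263 0.1236 0.3222] [0.4036 0.1006 0.0044] [0.4398 0.13   0.3374]
scene0 22 mean [0.4206 0.1064 0.0244] [0.416  0.1009 0.0203] [0.4297 0.112  0.0289] px 198.3181818181818 216.27272727272728 [[0.4191 0.105  0.0255]]
   all [0.4199 0.1046 0.0157] [0.4137 0.0975 0.0041] [0.4297 0.1124 0.0289]
   studB [ 0.3888 -0.2723  0.017 ] [ 0.3838 -0.2798  0.0044] [ 0.4    -0.2633  0.0283]
side0 22 mean [0.4194 0.1121 0.0238] [0.4143 0.1042 0.02  ] [0.4263 0.1162 0.0262] px 284.95454545454544 226.0909090909091 [[0.4176 0.1154 0.0255]]
   all [0.4185 0.1137 0.0157] [0.4125 0.1042 0.0041] [0.4268 0.1188 0.0262]
   studB [ 0.3888 -0.2642  0.0151] [ 0.3821 -0.27    0.0048] [ 0.3969 -0.2567  0.0269]
```

Fixed-camera offsets from the first stud and the w2 view agree on (0.4222, 0.1087).

```bash
python3 -m handwheel '[[0.05,0.001,-0.0174,0.03,0,0,0],[0.05,0,0,0.035,0,0,0],[0.05,0,0,0.03,0,0,0],[0.05,0,0,0,0,0,0],[0.05,0,0,0,0,0,0]]' | head -2
python3 - <<'E'
from h import *
togo([.4222,.1087,.0105],75)
E
```

```text
time: 9.72
position: [0.422, 0.1094, 0.0522]
at [0.422  0.1094 0.0522] shift [-0.0007  0.0004  0.0417] shift-after-turn [-0.0007  0.0003  0.0417] turn [-0.0176 -0.129   0.1612] j [ 0.6465  0.1027 -0.9798  2.1239  0.1015  0.9617 -0.6479]
```

```bash
python3 -m handwheel '[[0.05,-0.0005,0,0.025,0,0,0],[0.05,0,0,0.0165,0,0,0],[0.05,0,0,0,0,0,0],[0.0,0,0,0,0,0,0],[0.0,0,0,0,0,0,0],[0.0,0,0,0,0,0,0],[0.0,0,0,0,0,0,0],[0.0,0,0,0,0,0,0],[0.0,0,0,0,0,0,0]]'
python3 -m handwheel '[[0.0,0,0,-0.045,0,0,0],[0.0,0,0,-0.045,0,0,0],[0.0,0,0,0,0,0,0],[0.0,0,0,0,0,0,0]]'
python3 - <<'E'
from h import *
togo([.5737,.2219,.1],75)
E
```

```text
time: 10.85
position: [0.421, 0.1077, 0.0101]
tool_rot: [2.49, 1.915, 0.0]
ft_force: [-0.5, -0.1, 3.4]
grip_width: 0.175
grip_force: 15.0
time: 11.35
position: [0.4204, 0.1074, 0.0994]
tool_rot: [2.49, 1.914, -0.001]
ft_force: [0.3, 0.7, -1.0]
grip_width: 0.172
grip_force: 15.0
at [0.4204 0.1074 0.0994] shift [ 0.1501  0.1187 -0.0007] shift-after-turn [ 0.1503  0.1184 -0.0006] turn [-0.0144  0.052   0.0979] j [ 0.7169 -0.0061 -1.0093  2.0813 -0.0052  1.0643 -0.5499]
```

```bash
python3 -m handwheel '[[0.0,0.0372,0.0296,0,0,0,0],[0.0,0.0372,0.0296,0,0,0,0],[0.0,0.0372,0.0296,0,0,0,0],[0.0,0.0372,0.0296,0.03,0,0,0],[0.0,0,0,0.03,0,0,0],[0.0,0,0,0,0,0,0],[0.0,0,0,0,0,0,0]]'
python3 - <<'E'
from h import *
togo([.5734,.2206,.0255],75)
E
```

```text
time: 12.22
position: [0.573, 0.2212, 0.0398]
tool_rot: [-2.49, -1.915, 0.001]
ft_force: [0.1, -0.1, 0.2]
grip_width: 0.176
grip_force: 15.0
at [0.573  0.2212 0.0398] shift [-0.0005  0.0006  0.0143] shift-after-turn [-0.0005  0.0006  0.0143] turn [-0.0465  0.0169  0.1361] j [ 0.3     0.5757 -0.9161  1.7116  0.5029  1.1092 -1.0297]
```

```bash
python3 -m handwheel '[[0.0,-0.0004,0.0005,0.014,0,0,0],[0.0,0,0,0,0,0,0],[0.0,0,0,0,0,0,0]]' |head -4
python3 - <<'E'
from h import *
togo([.5734,.2206,.020],75)
for n in("scene","side"):
    im,d,i=grab(n);X=pts(d,i)
    for c in((.5737,.2219),(.5825,.187),(.5913,.1521)):
        m=(X[...,2]>.0155)&(X[...,2]<.024)&(np.hypot(X[...,0]-c[0],X[...,1]-c[1])<.014);q=X[m];print(n,len(q),q.mean(0),q.min(0),q.max(0))
E
```

```text
time: 12.6
position: [0.5741, 0.2203, 0.0263]
tool_rot: [2.49, 1.914, 0.001]
ft_force: [-0.1, 0.7, -0.1]
at [0.5741 0.2203 0.0263] shift [ 0.0002 -0.0008  0.0063] shift-after-turn [ 0.0001 -0.0008  0.0063] turn [0.0444 0.0071 0.0861] j [ 0.2923  0.5912 -0.9039  1.72    0.518   1.0876 -1.0387]
scene 13 [0.5725 0.2159 0.0196] [0.5683 0.2098 0.0169] [0.5789 0.2256 0.0237]
scene 15 [0.5804 0.1832 0.0195] [0.5723 0.1786 0.0162] [0.5883 0.1913 0.0238]
scene 18 [0.589  0.1471 0.02  ] [0.5843 0.1425 0.0161] [0.5986 0.1559 0.0232]
side 8 [0.568  0.2243 0.0185] [0.5659 0.218  0.0162] [0.5695 0.2301 0.0205]
side 7 [0.5754 0.1883 0.0194] [0.5732 0.1854 0.016 ] [0.5764 0.1924 0.0236]
side 22 [0.5874 0.156  0.0196] [0.5826 0.1488 0.0161] [0.5939 0.1617 0.0237]
```

```bash
python3 -m handwheel '[[0.0,0.0003,-0.0003,0.003,0,0,0],[0.0,0,0,0.003,0,0,0],[0.0,0,0,0.0035,0,0,0],[0.0,0,0,0,0,0,0]]'
```

```text
time: 13.2
position: [0.5733, 0.2208, 0.0159]
tool_rot: [-2.49, -1.915, 0.001]
ft_force: [-0.2, -0.2, 0.2]
grip_width: 0.173
grip_force: 15.0
```

It's in with no force. I release, rise, and check the nest and the holder.

```bash
python3 -m handwheel '[[0.035,0,0,0,0,0,0],[0.035,0,0,0,0,0,0],[0.035,0,0,0,0,0,0],[0.035,0,0,-0.05,0,0,0],[0.035,0,0,-0.06,0,0,0],[0.087,0,-0.03,-0.06,0,0,0],[0.087,-0.02,-0.05,-0.03,0,0,0],[0.087,-0.02,-0.05,0,0,0,0],[0.087,0,-0.02,0,0,0,0],[0.087,0,0,0,0,0,0],[0.087,0,0,0,0,0,0]]' | head -2
python3 - <<'E'
from h import *
im,d,i=grab("wrist");X=pts(d,i);cv2.imwrite("pics/w5.png",im);pickle.dump((im,d,i),open("w5.pkl","wb"))
for b in blobs(im,X,.024,.036,amin=40):
    if b[0][4]<400 and b[0][1]<230:print(*b[:4])
togo([.42,.25,.22],75)
E
```

```text
time: 14.58
position: [0.4215, 0.22, 0.2126]
[367 141   9  10  54] [0.5714 0.2239 0.0304] [0.5684 0.2184 0.0244] [0.5766 0.2286 0.0324]
[378 166   8   9  55] [0.5797 0.1901 0.0311] [0.5766 0.1836 0.0244] [0.5845 0.1943 0.0331]
[387 190   9   8  59] [0.5886 0.1544 0.0309] [0.585  0.1494 0.024 ] [0.5942 0.1578 0.0329]
at [0.4214 0.2202 0.2125] shift [ 0.0285 -0.0091 -0.0074] shift-after-turn [ 0.0285 -0.0091 -0.0075] turn [-0.0123 -0.0698  0.0793] j [ 0.6663 -0.0282 -1.165   1.8506 -0.028   1.3015 -0.7515]
```

View pics/w5.png

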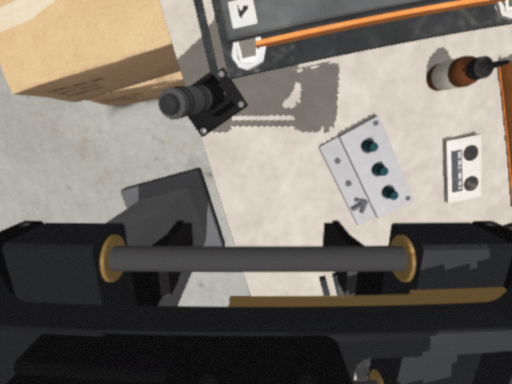

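All three studs stand seated with tops near 32 mm, at pixels (369,146), (380,170) and (390,192). The probe's dome is at (172,102), leaning to the left over the holder base at (215,100). Next I fit the probe axis.

```bash
cat > ax.py <<'E'
from h import *
from scipy.optimize import least_squares
def axisfit(clouds):
    # clouds: list of grip surface points; r=13 mm known, per-view fit: point at z=.12 (x,y) and lean (a,b)=dx/dz,dy/dz
    Q=np.vstack(clouds)
    def res(p):
        u=np.array([p[2],p[3],1]);u/=np.linalg.norm(u)
        w=Q-np.array([p[0],p[1],.115]);return np.linalg.norm(np.cross(w,u),axis=1)-.013
    r=least_squares(res,[Q[:,0].mean(),Q[:,1].mean(),-.25,.08],loss="soft_l1",f_scale=.001);return r.x,np.sqrt(np.mean(res(r.x)**2))
E
python3 - <<'E'
from ax import *
C=[]
for f in("scene0","side0","w5"):
    im,d,i=pickle.load(open(f+".pkl","rb"));X=pts(d,i)
    m=(X[...,2]>.095)&(X[...,2]<.132)&(np.hypot(X[...,0]-.37,X[...,1]-.338)<.045)&(cv2.cvtColor(im,cv2.COLOR_BGR2HSV)[...,1]<90)
    q=X[m];C.append(q);print(f,len(q),q.mean(0),q.min(0),q.max(0))
    if len(q)>20:
        p,e=axisfit([q]);print("   alone",p,e)
    m=(X[...,2]>.132)&(X[...,2]<.16)&(np.hypot(X[...,0]-.37,X[...,1]-.338)<.05)
    if m.any(): print("   dome",X[m].mean(0),X[m][X[m][:,2].argmax()])
p,e=axisfit(C);print("all",p,e,"lean",np.arctan(np.hypot(p[2],p[3])),"dir",np.degrees(np.arctan2(p[3],p[2])))
p,e=axisfit(C[1:]);print("side+wrist",p,e,"lean",np.arctan(np.hypot(p[2],p[3])),"dir",np.degrees(np.arctan2(p[3],p[2])))
# holder base corners at z=8mm in w5
im,d,i=pickle.load(open("w5.pkl","rb"));X=pts(d,i)
m=((X[...,2]>.004)&(X[...,2]<.03)&(np.hypot(X[...,0]-.40,X[...,1]-.33)<.06)&(im.max(2)<80)).astype(np.uint8)
c=max(cv2.findContours(m,cv2.RETR_EXTERNAL,cv2.CHAIN_APPROX_SIMPLE)[0],key=cv2.contourArea)
print("base box",ray(cv2.boxPoints(cv2.minAreaRect(c)),i,.008))
E
```

```text
scene0 136 [0.3768 0.3145 0.1139] [0.3641 0.3066 0.0955] [0.3952 0.3314 0.1317]
   alone [ 0.3826  0.3228 -0.2903 -0.0889] 0.0015245894455974158
   dome [0.3733 0.316  0.1394] [0.374  0.3174 0.1479]
side0 341 [0.3754 0.3333 0.1137] [0.3623 0.318  0.0953] [0.3963 0.3399 0.132 ]
   alone [ 0.38    0.3242 -0.2769 -0.0917] 0.0007784606889887778
   dome [0.3716 0.3281 0.1384] [0.3742 0.3264 0.1459]
w5 491 [0.3909 0.3231 0.1146] [0.3767 0.3094 0.095 ] [0.3991 0.3384 0.132 ]
   alone [ 0.3803  0.3238 -0.2557 -0.1078] 0.0003799182449560001
   dome [0.3776 0.3213 0.1401] [0.3789 0.3209 0.1467]
all [ 0.3803  0.324  -0.2618 -0.0983] 0.0009696227386568752 lean 0.27266803698447745 dir -159.42205968510237
side+wrist [ 0.3802  0.324  -0.2636 -0.0986] 0.0006142190041559031 lean 0.27430294925644455 dir -159.4964305011585
base box [[0.3449 0.3026 0.008 ]
 [0.4028 0.3934 0.008 ]
 [0.4616 0.3615 0.008 ]
 [0.4072 0.2677 0.008 ]]
```

The axis fit agrees across views. It passes through (0.380, 0.324) at z = 0.115 with a lean of 0.274 rad against 0.28 nominal, and the dome height of 0.147 matches. Next I compute the pregrasp and check obstacles around it.

```bash
cat >> ax.py <<'E'
a=np.array([-.936*np.sin(.278),-.351*np.sin(.278),np.cos(.278)]);a/=np.linalg.norm(a)
G=np.array([.3803,.324,.115])-a*.0015
def plan(back):
    s=ctrl.get_state();Rc=R.from_rotvec(s["tool_rot"])
    z=Rc.apply([0,0,1]);ax=np.cross(z,-a);n=np.linalg.norm(ax)
    dR=R.from_rotvec(ax/max(n,1e-9)*np.arctan2(n,z@-a));Rt=dR*Rc
    T=G-.019*a+back*a
    print("at",s["position"],"target",T,"turn",(Rc.inv()*Rt).as_rotvec(degrees=True),"shift now",Rc.inv().apply(T-s["position"]),"shift after turn",Rt.inv().apply(T-s["position"]),"j",s["joint_positions"])
    return T,Rt
E
python3 - <<'E'
from ax import *
T,Rt=plan(.10)
T,Rt=plan(0)
# obstacles: points in tool frame of grasp pose, above table
for f in("w5","side0","scene0"):
    im,d,i=pickle.load(open(f+".pkl","rb"));X=pts(d,i).reshape(-1,3);X=X[d.ravel()>0.2]
    q=Rt.inv().apply(X-T)
    ok=np.linalg.norm(np.cross(X-G,a),axis=1)>.022   # not the probe
    b=ok&(abs(q[:,0])<.055)&(abs(q[:,1])<.11)&(q[:,2]<-.055)&(q[:,2]>-.2)
    fg=ok&(abs(q[:,0])<.015)&(abs(q[:,1])<.064)&(q[:,2]<.005)&(q[:,2]>-.06)
    print(f,"body",b.sum(),X[b][:4],"fingers",fg.sum(),X[fg][:4])
E
```

```text
at [0.4214 0.2202 0.2125] target [0.3599 0.3163 0.1914] turn [-12.9781   9.1727   0.    ] shift now [ 0.0771 -0.0842  0.0212] shift after turn [ 0.0743 -0.0882  0.0137] j [ 0.6663 -0.0282 -1.165   1.8506 -0.028   1.3015 -0.7515]
at [0.4214 0.2202 0.2125] target [0.3856 0.326  0.0953] turn [-12.9781   9.1727   0.    ] shift now [ 0.0929 -0.0619  0.1174] shift after turn [ 0.0743 -0.0882  0.1137] j [ 0.6663 -0.0282 -1.165   1.8506 -0.028   1.3015 -0.7515]
w5 body 0 [] fingers 0 []
side0 body 0 [] fingers 0 []
scene0 body 0 [] fingers 0 []
```

```bash
python3 -m handwheel '[[0.06,0.0257,-0.028,0,0,0,0],[0.06,0.0257,-0.028,0,0,0,0],[0.06,0.0257,-0.028,0.01,0,0,0],[0.06,0,0,0,-4.3,3.06,0],[0.06,0,0,0,-4.3,3.06,0],[0.06,0,0,0,-4.3,3.06,0],[0.06,0,0,0,0,0,0],[0.06,0,0,0,0,0,0]]'
python3 - <<'E'
from ax import *
plan(.10)
im,d,i=grab("wrist");X=pts(d,i)
m=(X[...,2]>.095)&(X[...,2]<.132)&(np.hypot(X[...,0]-.38,X[...,1]-.325)<.045)&(cv2.cvtColor(im,cv2.COLOR_BGR2HSV)[...,1]<90)
print(m.sum());
if m.sum()>30:print(axisfit([X[m]]))
E
```

```text
time: 15.62
position: [0.3588, 0.3165, 0.2028]
tool_rot: [2.417, 1.859, 0.354]
ft_force: [0.2, -1.0, 0.4]
grip_width: 0.69
grip_force: 0.0
at [0.3588 0.3165 0.2028] target [0.3599 0.3163 0.1914] turn [-1.6234  1.2669  0.    ] shift now [-0.0015 -0.0012  0.0112] shift after turn [-0.0017 -0.0015  0.0112] j [ 0.215  -0.2982 -0.907   2.0389 -0.1745  1.064  -0.8887]
235
(array([ 0.3803,  0.3232, -0.2719, -0.0869]), np.float64(0.00023757971006920227))
```

Joint 2 is close to its limit here, leaving about 2° of tilt short. The axis is confirmed by a third wrist view. I go down along it and correct the tilt.

```bash
python3 -m handwheel '[[0.06,-0.0016,-0.0014,0.03,-0.8,0.6,0],[0.06,0,0,0.03,-0.8,0.6,0],[0.06,0,0,0,0,0,0],[0.06,0,0,0,0,0,0]]'
python3 - <<'E'
from ax import *
plan(0)
E
```

```text
time: 16.18
position: [0.3725, 0.3194, 0.1453]
tool_rot: [2.406, 1.844, 0.406]
ft_force: [0.4, 0.1, 0.0]
grip_width: 0.691
grip_force: 0.0
at [0.3725 0.3194 0.1453] target [0.3856 0.326  0.0953] turn [ 0.1256  0.0679 -0.    ] shift now [ 0.0015 -0.0008  0.0521] shift after turn [ 0.0015 -0.0007  0.0521] j [ 0.2546 -0.2266 -0.994   2.1205 -0.1052  0.889  -0.9593]
```

```bash
python3 -m handwheel '[[0.06,0.0012,-0.0008,0.026,0,0,0],[0.06,0,0,0.026,0,0,0],[0.06,0,0,0,0,0,0],[0.06,0,0,0,0,0,0]]'
python3 - <<'E'
from ax import *
plan(0)
E
```

```text
time: 16.68
position: [0.385, 0.3263, 0.0957]
tool_rot: [2.404, 1.846, 0.408]
ft_force: [0.1, -0.1, 0.8]
grip_width: 0.69
grip_force: 0.0
at [0.385  0.3263 0.0957] target [0.3856 0.326  0.0953] turn [0.1702 0.0301 0.    ] shift now [-0.0003  0.0006  0.0005] shift after turn [-0.0003  0.0006  0.0005] j [ 0.3249 -0.0664 -1.1283  2.1475  0.09    0.7728 -1.1279]
```

```bash
python3 -m handwheel '[[0.0,0,0.0004,0,0,0,0],[0.0,0,0,0,0,0,0],[0.0,0,0,0,0,0,0],[0.0,0,0,0,0,0,0],[0.0,0,0,0,0,0,0],[0.0,0,0,0,0,0,0],[0.0,0,0,0,0,0,0]]' 30
python3 -m handwheel '[[0.0,0,0,-0.01,0,0,0],[0.0,0,0,0,0,0,0]]'
python3 - <<'E'
from ax import *
plan(.02)
E
```

```text
time: 17.55
position: [0.3845, 0.3259, 0.0944]
tool_rot: [2.403, 1.847, 0.405]
ft_force: [-1.6, -1.4, 3.6]
grip_width: 0.294
grip_force: 30.0
time: 17.8
position: [0.382, 0.3248, 0.1041]
tool_rot: [2.403, 1.846, 0.406]
ft_force: [0.1, -0.1, -1.6]
grip_width: 0.291
grip_force: 30.0
at [0.382  0.3248 0.1041] target [0.3804 0.324  0.1145] turn [0.1476 0.088  0.    ] shift now [ 0.0005  0.0011 -0.0105] shift after turn [ 0.0005  0.0011 -0.0105] j [ 0.3212 -0.1036 -1.1112  2.1447  0.0387  0.7912 -1.0841]
```

Gripped at 26 mm, and the pull so far shows almost no side force. I continue drawing.

```bash
python3 -m handwheel '[[0.0,0,0,-0.015,0,0,0],[0.0,0,0,-0.015,0,0,0],[0.0,0,0,-0.015,0,0,0],[0.0,0,0,0,0,0,0]]'
python3 - <<'E'
from ax import *
plan(.08)
E
```

```text
time: 18.3
position: [0.3705, 0.3207, 0.1475]
tool_rot: [2.403, 1.846, 0.407]
ft_force: [0.9, -0.1, -1.8]
grip_width: 0.294
grip_force: 30.0
at [0.3705 0.3207 0.1475] target [0.365  0.3183 0.1722] turn [ 0.1856  0.0756 -0.    ] shift now [ 0.0002  0.0011 -0.0254] shift after turn [ 0.0003  0.001  -0.0254] j [ 0.2648 -0.2375 -1.0038  2.1188 -0.1168  0.8948 -0.9514]
```

```bash
python3 -m handwheel '[[0.0,0,0,-0.012,0,0,0],[0.0,0,0,-0.012,0,0,0],[0.0,0,0,-0.010,0,0,0],[0.0,0,0,0,0,0,0]]'
python3 - <<'E'
from ax import *
plan(.09)
E
```

```text
time: 18.8
position: [0.3615, 0.3177, 0.1802]
tool_rot: [2.403, 1.848, 0.406]
ft_force: [-0.0, -0.6, -0.8]
grip_width: 0.297
grip_force: 30.0
at [0.3615 0.3177 0.1802] target [0.3624 0.3173 0.1818] turn [ 0.1056  0.0529 -0.    ] shift now [ 0.0001  0.0014 -0.0014] shift after turn [ 0.0001  0.0014 -0.0014] j [ 0.1452 -0.2841 -0.8743  2.0941 -0.1368  0.9745 -0.935 ]
```

The probe is out, drawn 88 mm. Next I move clear and set it upright.

```bash
python3 - <<'E'
from h import *
togo([.4615,.2377,.215],75)
E
```

```text
at [0.3615 0.3177 0.1802] shift [-0.0476  0.123  -0.0152] shift-after-turn [-0.0514  0.1173 -0.0348] turn [13.0692 -9.1931  0.1075] j [ 0.1452 -0.2841 -0.8743  2.0941 -0.1368  0.9745 -0.935 ]
```

```bash
python3 -m handwheel '[[0.0,-0.0119,0.0307,-0.0038,0,0,0],[0.0,-0.0119,0.0307,-0.0038,0,0,0],[0.0,-0.0119,0.0307,-0.0038,0,0,0],[0.0,-0.0119,0.0307,-0.0038,0,0,0],[0.0,0,0,0,4.36,-3.06,0],[0.0,0,0,0,4.36,-3.06,0],[0.0,0,0,0,4.36,-3.06,0],[0.0,0,0,0,0,0,0],[0.0,0,0,0,0,0,0]]'
python3 - <<'E'
from h import *
togo([.54,.145,.23],75)
for n in("scene","side"):
    im,d,i=grab(n);X=pts(d,i);s=ctrl.get_state()["position"]
    r=np.hypot(X[...,0]-s[0],X[...,1]-s[1])
    for lo,hi in((.107,.12),(.128,.16),(.163,.19)):
        m=(r<.02)&(X[...,2]>lo)&(X[...,2]<hi);print(n,lo,m.sum(),X[m].mean(0)-s if m.any() else "")
    m=(r<.03)&(X[...,2]>.06)&(X[...,2]<.2);print("lowest",X[m][X[m][:,2].argmin()])
E
```

```text
time: 19.92
position: [0.4607, 0.2375, 0.214]
tool_rot: [-2.49, -1.915, 0.001]
ft_force: [0.4, -0.8, -0.3]
grip_width: 0.29
grip_force: 30.0
at [0.4607 0.2375 0.214 ] shift [-0.069   0.1004 -0.0161] shift-after-turn [-0.0688  0.1005 -0.016 ] turn [-0.0359  0.0169  0.1084] j [ 0.2086  0.0946 -0.7719  1.7634  0.0679  1.3115 -0.8385]
scene 0.107 0 
scene 0.128 43 [-0.0015 -0.0032 -0.0649]
scene 0.163 65 [-0.0023 -0.0046 -0.0388]
lowest [0.4641 0.235  0.1318]
side 0.107 0 
side 0.128 74 [-0.0029  0.0042 -0.0659]
side 0.163 121 [-0.0035  0.0055 -0.0376]
lowest [0.4594 0.2386 0.1315]
```

The probe hangs upright, with its tip about 83 mm below the TCP. I go above pocket_1.

```bash
python3 -m handwheel '[[0.0,-0.0122,0.0371,0,0,0,0],[0.0,-0.0122,0.0371,0,0,0,0],[0.0,-0.0122,0.0371,0,0,0,0],[0.0,-0.0122,0.0371,0,0,0,0],[0.0,0,0,0.03,0,0,0],[0.0,0,0,0.03,0,0,0],[0.0,0,0,0.015,0,0,0],[0.0,0,0,0,0,0,0],[0.0,0,0,0,0,0,0]]'
python3 - <<'E'
from h import *
from scipy.optimize import least_squares
togo([.5913,.1521,.12],75)
Q=[];V=[]
for n in("scene","side"):
    im,d,i=grab(n);X=pts(d,i);s=ctrl.get_state()["position"]
    r=np.hypot(X[...,0]-s[0],X[...,1]-s[1])
    q=X[(r<.02)&(X[...,2]>s[2]-.06)&(X[...,2]<s[2]-.025)]
    f=lambda p:np.hypot(q[:,0]-p[0],q[:,1]-p[1])-.008
    print(n,len(q),"barrel axis",least_squares(f,s[:2],loss="soft_l1",f_scale=.001).x)
    q=X[(r<.012)&(X[...,2]<s[2]-.06)&(X[...,2]>.036)];print("  tip pts",len(q),q.mean(0),q.min(0))
    q=X[(np.hypot(X[...,0]-.5913,X[...,1]-.1521)<.012)&(X[...,2]>.015)&(X[...,2]<.034)];print("  stud",len(q),q.mean(0),least_squares(lambda p:np.hypot(q[:,0]-p[0],q[:,1]-p[1])-.007,[.5913,.1521]).x)
    K=np.array(i["intrinsics"]);p=cv2.projectPoints(np.array([[.5913,.1521,.06]]),cv2.Rodrigues(np.array(i["R"]))[0],np.array(i["t"]),K,np.array(i["D"]))[0].ravel().astype(int)
    V.append(cv2.resize(im[p[1]-40:p[1]+40,p[0]-50:p[0]+50],None,fx=4,fy=4,interpolation=cv2.INTER_CUBIC))
cv2.imwrite("pics/tip.png",np.hstack(V))
E
```

```text
time: 21.15
position: [0.5928, 0.1524, 0.1412]
tool_rot: [2.49, 1.914, 0.003]
ft_force: [0.4, 1.0, -1.5]
grip_width: 0.294
grip_force: 30.0
at [0.5928 0.1524 0.1412] shift [-0.0007 -0.0015  0.0212] shift-after-turn [-0.0007 -0.0014  0.0212] turn [ 0.1237 -0.0219  0.0928] j [ 0.2468  0.3637 -0.6668  1.6362  0.2374  1.222  -0.7297]
scene 78 barrel axis [0.595  0.1502]
  tip pts 24 [0.5923 0.1478 0.0727] [0.5867 0.1421 0.0605]
  stud 38 [0.5891 0.1472 0.0239] [0.5928 0.1493]
side 105 barrel axis [0.5933 0.1528]
  tip pts 35 [0.5905 0.1553 0.0714] [0.5848 0.1474 0.0585]
  stud 45 [0.5879 0.156  0.0238] [0.5907 0.1523]
```

View pics/tip.png

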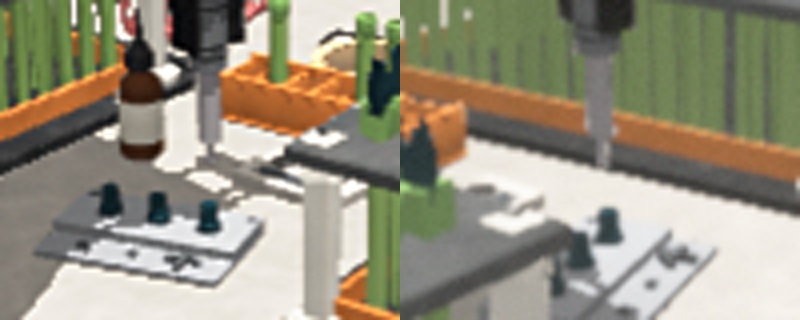

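Both views show the probe above the right-hand stud at (208,215) and (607,225). It is offset from the stud by about +2.4 mm in x. I correct that and descend.

```bash
python3 -m handwheel '[[0.0,-0.0011,-0.0021,0.010,0,0,0],[0.0,0,0,0.012,0,0,0],[0.0,0,0,0,0,0,0],[0.0,0,0,0,0,0,0]]'
for k in 1 2 3; do python3 -m handwheel '[[0.0,0,0,0,0,0,0]]' | grep -E "pos|ft"; done
python3 -m handwheel '[[0.0,0,0,0.002,0,0,0],[0.0,0,0,0,0,0,0]]' | grep -E "pos|ft"
for k in 1 2; do python3 -m handwheel '[[0.0,0,0,0,0,0,0]]' | grep -E "pos|ft"; done
python3 -m handwheel '[[0.0,0,0,0.002,0,0,0],[0.0,0,0,0,0,0,0]]' | grep -E "pos|ft"
for k in 1 2; do python3 -m handwheel '[[0.0,0,0,0,0,0,0]]' | grep -E "pos|ft"; done
```

```text
time: 21.75
position: [0.5898, 0.1515, 0.1174]
tool_rot: [-2.491, -1.914, 0.001]
ft_force: [-0.8, -0.4, -1.3]
grip_width: 0.294
grip_force: 30.0
position: [0.5901, 0.1516, 0.118]
ft_force: [0.2, 0.5, -1.5]
position: [0.59, 0.1516, 0.118]
ft_force: [-0.1, -0.2, -1.0]
position: [0.5899, 0.1515, 0.1178]
ft_force: [-0.3, 0.2, -1.8]
position: [0.5896, 0.1514, 0.1154]
ft_force: [0.5, 0.2, -1.2]
position: [0.5898, 0.1514, 0.1156]
ft_force: [-0.2, -0.4, -1.4]
position: [0.5898, 0.1515, 0.1157]
ft_force: [0.4, -0.3, -1.5]
position: [0.59, 0.1515, 0.1137]
ft_force: [0.8, 1.5, -0.1]
position: [0.59, 0.1516, 0.1138]
ft_force: [0.2, 0.2, 1.0]
position: [0.5899, 0.1515, 0.1138]
ft_force: [0.4, 1.3, 0.3]
```

```bash
python3 -m handwheel '[[0.0,0,0,0.002,0,0,0],[0.0,0,0,0,0,0,0]]' | grep -E "pos|ft"
for k in 1 2 3 4 5; do python3 -m handwheel '[[0.0,0,0,0,0,0,0]]' | grep -E "pos|ft"; done
python3 -m handwheel '[[0.0,0,0,0.001,0,0,0],[0.0,0,0,0,0,0,0]]' | grep -E "pos|ft"
for k in 1 2 3 4 5; do python3 -m handwheel '[[0.0,0,0,0,0,0,0]]' | grep -E "pos|ft"; done
python3 - <<'E'
from h import *
for n in("scene","side"):
    z=[]
    im,d,i=grab(n);X=pts(d,i);s=ctrl.get_state()["position"]
    r=np.hypot(X[...,0]-s[0],X[...,1]-s[1])
    m=(r<.016)&(X[...,2]>.028)&(X[...,2]<.08)&(im.max(2)>75)
    for v in np.unique(np.nonzero(m)[0]): z.append((int(v),int(m[v].sum()),round(float(X[v][m[v]][:,2].mean()),4)))
    print(n,z)
E
```

```text
position: [0.5899, 0.1515, 0.1116]
ft_force: [0.4, -0.3, 0.6]
position: [0.5899, 0.1515, 0.1117]
ft_force: [-0.5, 0.4, 1.0]
position: [0.5899, 0.1515, 0.1117]
ft_force: [0.7, 0.3, 0.7]
position: [0.5899, 0.1515, 0.1117]
ft_force: [0.2, 0.2, 1.1]
position: [0.5898, 0.1515, 0.1117]
ft_force: [1.2, 0.0, 1.1]
position: [0.5898, 0.1515, 0.1116]
ft_force: [-0.8, 0.8, 0.9]
position: [0.5898, 0.1514, 0.1106]
ft_force: [-0.2, 0.6, 0.9]
position: [0.5898, 0.1515, 0.1107]
ft_force: [0.3, 0.1, 0.8]
position: [0.5898, 0.1515, 0.1106]
ft_force: [-0.2, 0.3, 1.2]
position: [0.5898, 0.1515, 0.1106]
ft_force: [0.4, -1.0, 1.0]
position: [0.5898, 0.1515, 0.1107]
ft_force: [-0.7, 0.2, 0.5]
position: [0.5898, 0.1515, 0.1107]
ft_force: [-0.1, -0.5, 1.2]
scene [(167, 1, 0.0796), (168, 5, 0.0788), (169, 6, 0.0758), (170, 6, 0.0727), (171, 6, 0.0696), (172, 6, 0.0666), (173, 6, 0.0648), (174, 6, 0.0619), (175, 6, 0.0583), (176, 6, 0.0559), (177, 6, 0.0528), (178, 6, 0.0506), (179, 5, 0.0468), (180, 3, 0.043), (181, 3, 0.0396), (182, 3, 0.0368), (183, 3, 0.0343), (184, 2, 0.0312), (185, 1, 0.0291)]
side [(193, 2, 0.0791), (194, 7, 0.0779), (195, 7, 0.0754), (196, 7, 0.0728), (197, 7, 0.0704), (198, 7, 0.0682), (199, 7, 0.0655), (200, 7, 0.0634), (201, 7, 0.061), (202, 7, 0.0584), (203, 7, 0.0557), (204, 7, 0.0537), (205, 7, 0.051), (206, 7, 0.0482), (207, 6, 0.0467), (208, 2, 0.0429), (209, 2, 0.0407), (210, 3, 0.0378), (211, 4, 0.0349), (212, 4, 0.0322), (213, 4, 0.0304), (214, 3, 0.0288)]
```

The net press is about 2.4 N. The barrel's lower end is at about 45 mm, so the plunger is roughly 5 mm in. Both fit half travel, so I hand in.

```bash
python3 -c "
from bench import ctrl
print(ctrl.close_job())"
```

```text
the job is handed in; nothing more can be done
None
```

The job is handed in (no verdict was returned): all three studs look fully seated, and the gripped probe stands upright within about 2 mm of the middle of the arrow's stud (pocket_1), plunger about 5 mm in at roughly 2.4 N.

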